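# Start the tape dispenser and cut

### The job

At the stationery counter, switch on the power block by pressing down the raised end of its rocker; then push the round key on the tape dispenser fully down (it stays down); last, press the long cutter bar all the way down and let it come back up. Only press, with the fingertips: leave the oblong key unpressed, and do not shift, tip or lift the power block or anything else lying on the counter.

Things in the scene. Friction and masses are not known exactly. Their poses are not given: they have to be found in the camera images.
- dispenser: White tape dispenser, fixed, 250 mm long (its y), 130 mm wide (its x); origin at the centre of its underside. At +y a tape roll between cheeks, 113 mm high, over y +33 to +123 mm; in the middle a deck 45 mm high with two key pods at x = -33 and +33 mm, y = -20 mm (either key in either place); at -y the black cutter bar, centred at y = -85 mm.
- rocker (a joint): Rocker of the power block: 0 = off (end towards the block's -x raised), 0.35 rad = on (that end pressed flat, the other end raised). It stays where it is left; turning it takes about 3 N at its end.
- rocker_raised_end (a point): Point on the rocker's top face, 20 mm from its hinge line, in the middle of the width of the end that is raised at the start. The rocker is black, V-shaped, 26 mm wide, each half 25 mm long; its hinge runs along the block's y. When fully on this point is about 7 mm lower than when off, about 8 mm above the block's top.
- round_key (a joint): Round key's travel: 0 = up, 0.008 m = fully down. It moves straight down, has no spring, needs about 3 N to move and stays where it is left.
- round_key_top (a point): Centre of the flat top of the round black key, 32 mm across. It stands 12 mm above its grey square pod (48 mm wide) when up and 4 mm when down; about 69 mm above the counter when up.
- oblong_key (a joint): Oblong key's travel, 0 = up, 0.008 m = fully down; moves like the round key. To be left up.
- oblong_key_top (a point): Centre of the flat top of the black oblong key, 16 x 40 mm, same height and same kind of pod as the round key, 66 mm away from it.
- cut_bar (a joint): Cutter bar's travel: 0 = up, 0.010 m = fully down. Moves straight down on a spring, 1.5 N at first and 5 N fully down, and comes back up by itself.
- cut_bar_top (a point): Centre of the flat top of the black cutter bar, 105 mm long along the dispenser's x, 24 mm wide; 62 mm above the counter when up.
- power_block: Loose white power block, 0.8 kg, 140 mm long (its x), 70 mm wide, 36 mm high; origin at the centre of its underside. The rocker sits towards its -x end (hinge at x = -35 mm), a round grey socket at its +x end.
- tape_wide: Bystander: loose blue tape roll lying flat, 54 mm across, 18 mm high; origin under its centre.
- tape_narrow: Bystander: loose yellow tape roll lying flat, 44 mm across, 28 mm high; origin under its centre.
- house_eraser: Bystander: green house-shaped eraser, 40 x 30 mm, 42 mm high; origin under its centre.
- block_eraser: Bystander: small eraser in a paper sleeve, 44 x 18 x 12 mm; origin under its centre.
- pencil_cup: Bystander: steel cup of pencils, 84 mm across, about 165 mm high; origin under its centre.
- card_box: Bystander: flat card box, 70 x 110 x 22 mm; origin under its centre.
- notebook_pack: Bystander: blue pack of notebooks, 90 x 130 x 18 mm; origin under its centre.
Not all that is in view belongs to the job. Leave any brown, green or pink look-alike of the power_block alone.

How it is judged:
By the outcome, as a careful person would: the job done as asked, in the order asked, and still so for the second after the job is handed in, with the robot touching nothing.
It also fails if it takes over 48 s, if anything falls off the work surface, if the arm or the gripper's body presses on something with over 40 N, if the wrist force passes 120 N, or if a joint passes its speed limit or range.

### The arm

A 6-joint arm with a two-finger parallel gripper is mounted at the origin on the work surface. World frame = base frame: x ahead of the robot, y to its left, z up, the work surface at z = 0. Lengths are in m, angles in rad, forces in N, time in s.
With the tool pointing down it reaches from about 0.35 to 0.775 m from the base axis. Payload 5.5 kg.
Tool frame: the origin (TCP) lies midway between the tips of the shut fingers; the grasp point (between the pads) lies 19 mm behind it; z points along the fingers, y is the line along which they close (so a half turn about z gives the same grasp; the last joint's range is limited). The gripper opens to 85 mm and grips with 20 to 120 N. Pads are 22 mm wide; open, the fingers measure 114 mm over their backs; the gripper's body (76 mm by 85 mm) begins 54 mm behind the grasp point. The pads swing forward as they close: fully open they stand 13 mm farther back than shut.
Start: joints at [-1.43, 0.313, 0.046, 1.304, 0, 1.431], TCP at [0.159, -0.553, 0.231] pointing down, gripper open.
Joint ranges: [-2.76, 2.76], [-0.86, 1.69], [-1.03, 1.26], [-2.2, 2.34], [-1.47, 1.5], [-3.14, 3.14]. Speed limits (rad/s): [2.57, 2.57, 3.14, 3.14, 3.14, 3.14].

### API

Orientations are given as a unit quaternion [w, x, y, z].
In Python, from workcell import env gives the robot as it stands.
- The arm moves only by the tool move_arm, never from a script. Its argument "targets" is a list of rows, each a list of 3 entries, a list of its own where there are three numbers: the shift along the tool's x, y, z in mm, then the turn, a rotation vector about the tool's x, y, z in units of 10 degrees (1.0 is 10 degrees), then the closure, from -1 (fully open) to 1 (shut). In form: [[[dx, dy, dz], [ax, ay, az], gripper], ...]. A call has 1 to 5 rows; each row is the pose to reach, as a shift and turn from the pose commanded when the call began, along the tool's axes at that moment; what a row does not reach only later rows make up. A row lasts 1/8 s, in which the tool goes at most 62.5 mm and 10.7 degrees, less where a joint would pass 70% of its speed; a pose out of reach is approached as far as the arm can. A call with a gripper value outside its range is refused whole. The fingers move at their own pace and stop on an object; "squeeze" is the grip in N (left out, the last holds). Time passes only in rows, so rows that repeat a pose let the fingers close. It gives the time, the measured TCP pose, the force, the opening and the grip force at its end, in the units of the state.
- env.get_state(): the state, without advancing time (a new reading comes with each control period).
- env.read_camera(name): name is "scene" or "top"; returns a dict with "pixels" (400x640x3 uint8, red, green, blue), "fovy" (degrees; the focal length in pixels is half the picture's height over the tangent of half this angle, whatever the lens; pixels are square), "cx", "cy" (the principal point, pixels), "extrinsics" (4x4, takes a point from world to camera coordinates). Camera axes: x right, y up, looking along -z (the intrinsics and any distortion apply to the point x, -y, -z); pixel columns grow to the right and rows downward; lengths in m; the calibration is good to about 2 mm. A picture is of the moment at which its call begins. There is no depth.
- env.hand_in(): hands the job in; it is judged then, once.
Trained networks look in a picture, given as the dict that the camera call returned (one of the last four; its "shot" number tells which), for a name from the list of things; names that differ only in an ending like _2 or _b are one class to them, and where a whole thing is asked for, a point or a joint stands for the part that bears it (a point fixed in the world has none). Each returns a list of dicts, best first, with "confidence" (0 to 1); they miss things now and then, are a little off and sometimes report something else, mostly with a low value. They report only what shows in the picture. A call takes as long as a camera call. They do not tell look-alikes from the thing itself.
- env.spot_in(thing, picture): "centre" ([x, y, z] in m, in world coordinates, good to about 4 mm: the middle of the surface that is visible of it).
- env.regions_of(thing, picture): "mask" (400x640 bool, what is visible of it).
- env.landmark_of(thing, picture): "centre" ([x, y, z] in m, in world coordinates, good to about 4 mm: a listed point, or the origin of a listed thing).
The state is a dict: "clock": time; "joint_pos": joint angles; "qvel": joint speeds; "tau": joint torques, N m; "tcp_pos": TCP position; "orientation": TCP orientation; "wrist_force": force on the tool from outside, world axes, zero at the start; "ft_torque": the same for the moment, N m; "finger_gap": finger opening in m; "grip_force": force on a finger pad.
Only numpy, scipy, OpenCV 4.12 (cv2) and the standard library are available. Lean on these libraries where they do the work, as an engineer would, in place of code of your own. Each camera call takes 0.05 s, during which the arm holds its last target. There are 200 camera calls.

## Working session

There is one attempt and no reset: what is moved stays moved. The work goes in short steps, Python scripts to look and compute and a tool call to move; the robot and the scene stay as the last step left them, time stands still between calls to the robot, and variables do not carry over. Pictures are saved under pics/ and viewed, at most 10 in all, crops included, and the job is handed in when it is done.

Besides the shell and the picture viewer there is one more tool, called after "Emit:" by a JSON object that holds its "api" and its "payload". move_arm: Moves the arm, as the interface text tells. Its arguments: {"type":"object","properties":{"targets":{"type":"array","items":{"type":"array"}},"squeeze":{"type":"number"}},"required":["targets"]}

```bash
mkdir -p pics
cat > h.py <<'E'
from workcell import env
import cv2, numpy as np
def shot(n,name):
    p=env.read_camera(n); cv2.imwrite(f'pics/{name}.png',p['pixels'][:,:,::-1]); return p
E
python3 - <<'E'
from h import *
for n in('scene','top'):
    p=shot(n,n+'1'); print(n,p['fovy'],p['cx'],p['cy'],[k for k in p],np.round(p['extrinsics'],3).tolist())
    for t in ['rocker_raised_end','round_key_top','oblong_key_top','cut_bar_top','power_block','dispenser']:
        print(t,[(np.round(d['centre'],4).tolist(),round(d['confidence'],2)) for d in env.landmark_of(t,p)[:4]])
s=env.get_state();print({k:np.round(v,3).tolist() for k,v in s.items()})
E
```

```text
scene 45.361753114923 320.55189147785853 198.57962033766105 ['pixels', 'fovy', 'cx', 'cy', 'extrinsics', 'shot'] [[0.577, 0.817, -0.007, -0.287], [-0.642, 0.459, 0.615, 0.324], [0.505, -0.351, 0.789, -1.614], [0.0, 0.0, 0.0, 1.0]]
rocker_raised_end [([0.3598, -0.2347, 0.0501], 0.59), ([0.4542, -0.3374, 0.0536], 0.55), ([0.2828, -0.4757, 0.0487], 0.55), ([0.7594, -0.4136, 0.05], 0.53)]
round_key_top [([0.5361, 0.056, 0.0692], 0.61)]
oblong_key_top [([0.6013, 0.0469, 0.069], 0.67)]
cut_bar_top [([0.5549, -0.0147, 0.0643], 0.84), ([0.4545, -0.3373, 0.0509], 0.73)]
power_block [([0.4974, -0.3159, 0.0015], 0.86), ([0.711, -0.4064, -0.004], 0.8), ([0.331, -0.4814, 0.003], 0.77), ([0.3366, -0.033, 0.0022], 0.72)]
dispenser [([0.5784, 0.0705, 0.0006], 0.61)]
top 57.54182996647028 321.2860568265567 198.39109640860815 ['pixels', 'fovy', 'cx', 'cy', 'extrinsics', 'shot'] [[-0.003, -1.0, -0.021, -0.029], [0.995, -0.005, 0.098, -0.552], [-0.098, -0.02, 0.995, -1.27], [0.0, 0.0, 0.0, 1.0]]
rocker_raised_end [([0.277, -0.4673, 0.0475], 0.68), ([0.3596, -0.2347, 0.05], 0.55), ([0.3679, -0.073, 0.0535], 0.46), ([0.4494, -0.3397, 0.0505], 0.45)]
round_key_top [([0.5542, -0.3815, -0.0028], 0.68), ([0.538, 0.0629, 0.0701], 0.53), ([0.4545, -0.338, 0.0503], 0.18)]
oblong_key_top [([0.6985, 0.3832, 0.0011], 0.41)]
cut_bar_top [([0.5587, -0.0142, 0.0637], 0.5)]
power_block [([0.3069, -0.2197, 0.0], 0.75), ([0.3312, -0.4772, 0.0023], 0.74), ([0.3371, -0.0356, -0.0022], 0.74), ([0.4978, -0.3131, 0.0034], 0.65)]
dispenser [([0.5726, 0.0716, 0.002], 0.79)]
{'clock': 0.7, 'joint_pos': [-1.43, 0.313, 0.046, 1.304, -0.0, 1.431], 'qvel': [0.0, 0.001, -0.0, 0.001, 0.001, 0.003], 'tau': [-0.001, -48.029, 29.875, -0.0, -0.0, -0.0], 'tcp_pos': [0.159, -0.553, 0.231], 'orientation': [0.0, 0.99, 0.14, -0.0], 'wrist_force': [0.472, 0.327, 0.231], 'ft_torque': [0.022, -0.003, 0.001], 'grip_force': 0.0, 'finger_gap': 0.085}
```

View pics/scene1.png

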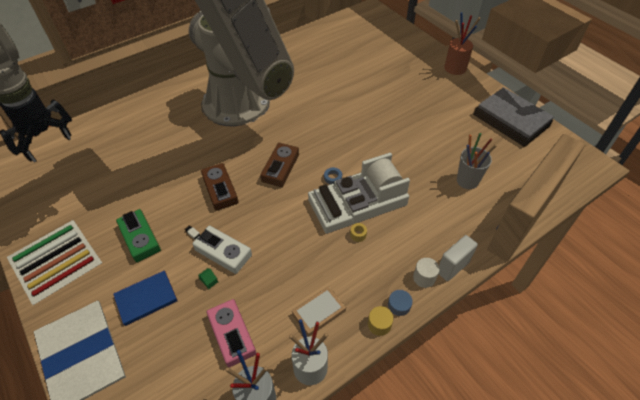

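View pics/top1.png

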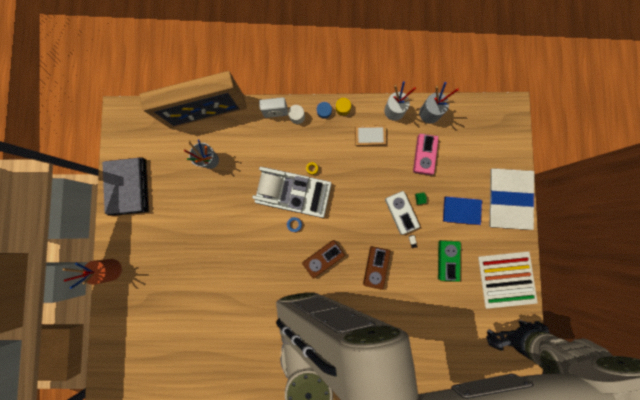

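The scene picture shows the white block at about (220,248), with its rocker at the left end and a small eraser by it at (194,232). The dispenser is at about (358,195), cutter bar at (328,205). The other blocks are brown, green and pink look-alikes. I'll check the keys and rocker in an enlarged crop.

Run:
```python
from h import *
a=cv2.imread('pics/scene1.png'); b=cv2.imread('pics/top1.png')
f=lambda i,x,y:cv2.resize(i[y:y+75,x:x+100],None,fx=4,fy=4,interpolation=cv2.INTER_CUBIC)
cv2.imwrite('pics/z1.png',np.vstack([np.hstack([f(a,175,205),f(a,300,155)]),np.hstack([f(b,360,175),f(b,245,155)])]))
p=env.read_camera('scene');q=env.read_camera('top')
for t in ['block_eraser','house_eraser','tape_wide','tape_narrow']:
  for c in(p,q): print(t,[(np.round(d['centre'],3).tolist(),round(d['confidence'],2)) for d in env.landmark_of(t,c)[:2]])
```

```text
block_eraser [([0.402, -0.354, -0.001], 0.65)]
block_eraser [([0.403, -0.355, 0.003], 0.58)]
house_eraser [([0.556, -0.384, -0.001], 0.74), ([0.779, -0.209, 0.001], 0.74)]
house_eraser [([0.554, -0.384, -0.0], 0.66), ([0.402, -0.358, -0.0], 0.36)]
tape_wide [([0.461, 0.064, -0.001], 0.63)]
tape_wide [([0.46, 0.068, 0.001], 0.65)]
tape_narrow [([0.664, 0.005, -0.001], 0.73)]
tape_narrow [([0.666, 0.001, -0.0], 0.46)]
```

View pics/z1.png

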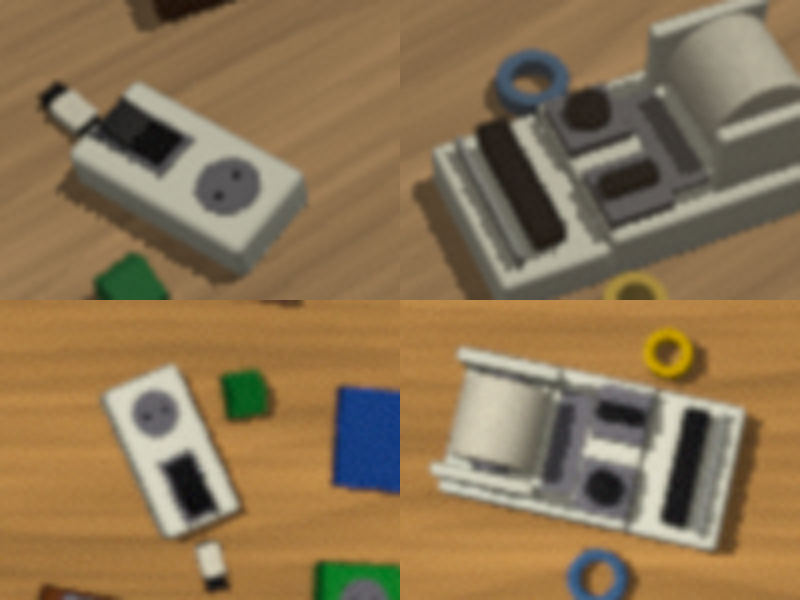

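Emit:
{"api": "move_arm", "payload": {"targets": [[[60, -22, 0], [0, 0, -0.3], 1], [[120, -44, 0], [0, 0, -0.6], 1], [[180, -66, 20], [0, 0, -0.9], 1], [[240, -88, 40], [0, 0, -1.2], 1], [[300, -110, 60], [0, 0, -1.2], 1]], "squeeze": 20}}

```text
clock: 1.82
tcp_pos: [0.4062, -0.3716, 0.1759]
orientation: [0.001, 0.97, 0.243, 0.0]
wrist_force: [1.8, -1.6, -0.0]
finger_gap: -0.0
grip_force: 0.0
```

Emit:
{"api": "move_arm", "payload": {"targets": [[[0, 0, 0], [0, 0, 0], 1], [[0, 0, 0], [0, 0, 0], 1], [[0, 0, 0], [0, 0, 0], 1]]}}

```text
clock: 2.2
tcp_pos: [0.404, -0.374, 0.1767]
orientation: [0.001, 0.97, 0.242, 0.0]
wrist_force: [-0.8, -0.3, -0.3]
finger_gap: -0.0003
grip_force: 0.0
```

Emit:
{"api": "move_arm", "payload": {"targets": [[[30, -4, 20], [0, 0, 0], 1], [[59.5, -8.6, 60], [0, 0, 0], 1], [[59.5, -8.6, 95], [0, 0, 0], 1], [[59.5, -8.6, 105], [0, 0, 0], 1], [[59.5, -8.6, 105], [0, 0, 0], 1]]}}

```text
clock: 2.82
tcp_pos: [0.4524, -0.3382, 0.0713]
orientation: [-0.0, 0.97, 0.242, -0.0]
wrist_force: [0.7, -1.3, 0.1]
finger_gap: -0.0004
grip_force: 0.0
```

Run:
```python
from h import *
p=env.read_camera('scene');q=env.read_camera('top')
s=env.get_state();print(s['tcp_pos'],s['clock'])
f=lambda i,x,y:cv2.resize(i['pixels'][y:y+75,x:x+100,::-1],None,fx=4,fy=4,interpolation=cv2.INTER_CUBIC)
cv2.imwrite('pics/z2.png',np.hstack([f(p,165,190),f(q,360,175)]))
```

```text
[ 0.45347838 -0.33874185  0.07273157] 2.925
```

View pics/z2.png

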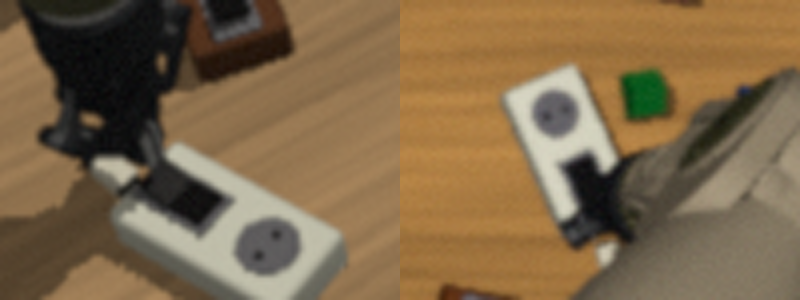

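The crop shows the shut fingertips right above the rocker's raised end, around (150,165) in its left half, with the block unmoved. Now pressing gently.

Emit:
{"api": "move_arm", "payload": {"targets": [[[0, 0, 15], [0, 0, 0], 1], [[0, 0, 20], [0, 0, 0], 1], [[0, 0, 22], [0, 0, 0], 1], [[0, 0, 24], [0, 0, 0], 1], [[0, 0, 26], [0, 0, 0], 1]]}}

```text
clock: 3.55
tcp_pos: [0.4532, -0.3374, 0.0453]
orientation: [0.0, 0.97, 0.243, -0.0]
wrist_force: [-2.6, -0.8, 4.2]
finger_gap: -0.0
grip_force: 2.0
```

Emit:
{"api": "move_arm", "payload": {"targets": [[[0, 0, 1], [0, 0, 0], 1], [[0, 0, 2], [0, 0, 0], 1], [[0, 0, 2], [0, 0, 0], 1]]}}

```text
clock: 3.92
tcp_pos: [0.4533, -0.3374, 0.044]
orientation: [0.0, 0.97, 0.243, 0.0]
wrist_force: [-4.5, 0.2, 9.3]
finger_gap: 0.0003
grip_force: 4.6
```

Emit:
{"api": "move_arm", "payload": {"targets": [[[0, 0, 1], [0, 0, 0], 1], [[0, 0, 1.5], [0, 0, 0], 1], [[0, 0, 1.5], [0, 0, 0], 1]]}}

```text
clock: 4.3
tcp_pos: [0.4533, -0.3374, 0.0438]
orientation: [0.001, 0.97, 0.243, 0.0]
wrist_force: [-7.3, 1.7, 18.4]
finger_gap: 0.0002
grip_force: 9.3
```

Emit:
{"api": "move_arm", "payload": {"targets": [[[0, 0, -15], [0, 0, 0], 1], [[0, 0, -60], [0, 0, 0], 1], [[0, 0, -115], [0, 0, 0], 1], [[30, -36, -115], [0, 0, 0], 1], [[65, -77, -115], [0, 0, 0], 1]]}}

```text
clock: 4.92
tcp_pos: [0.4755, -0.2383, 0.1576]
orientation: [0.001, 0.97, 0.242, 0.001]
wrist_force: [0.9, -0.8, 0.0]
finger_gap: 0.0003
grip_force: 0.0
```

Emit:
{"api": "move_arm", "payload": {"targets": [[[36, -43, 0], [0, 0, 0], 1], [[72, -86, 0], [0, 0, 0], 1], [[108, -129, 0], [0, 0, 0], 1], [[144, -172, 0], [0, 0, 0], 1], [[180, -215, 0], [0, 0, 0], 1]]}}

```text
clock: 5.55
tcp_pos: [0.5323, 0.0383, 0.1567]
orientation: [-0.0, 0.97, 0.243, 0.001]
wrist_force: [1.2, -0.8, -0.4]
finger_gap: -0.0002
grip_force: 0.0
```

Run:
```python
from h import *
q=env.read_camera('top');p=env.read_camera('scene')
for c in(q,p):
  for t in ['power_block','round_key_top','oblong_key_top','cut_bar_top']:
    print(t,[(np.round(d['centre'],4).tolist(),round(d['confidence'],2)) for d in env.landmark_of(t,c)[:5]])
s=env.get_state();print(s['tcp_pos'],s['orientation'],s['clock'],s['wrist_force'])
f=lambda i,x,y:cv2.resize(i['pixels'][y:y+75,x:x+100,::-1],None,fx=4,fy=4,interpolation=cv2.INTER_CUBIC)
cv2.imwrite('pics/z3.png',np.vstack([np.hstack([f(p,175,205),f(p,300,155)]),np.hstack([f(q,360,175),f(q,245,155)])]))
```

```text
power_block [([0.71, -0.4036, 0.0035], 0.9), ([0.334, -0.473, 0.0009], 0.89), ([0.3101, -0.2192, 0.0012], 0.77), ([0.3408, -0.0381, -0.002], 0.7), ([0.499, -0.3148, 0.0038], 0.61)]
round_key_top [([0.572, 0.072, -0.0037], 0.28)]
oblong_key_top []
cut_bar_top [([0.5585, -0.0157, 0.0616], 0.78)]
power_block [([0.3407, -0.0338, 0.0021], 0.97), ([0.4988, -0.3136, 0.002], 0.92), ([0.3348, -0.477, 0.002], 0.89), ([0.3023, -0.2217, -0.0005], 0.69), ([0.7101, -0.4053, -0.0025], 0.69)]
round_key_top [([0.5374, 0.0584, 0.0685], 0.45)]
oblong_key_top [([0.6035, 0.044, 0.0671], 0.49), ([0.553, -0.3844, 0.002], 0.35)]
cut_bar_top [([0.5536, -0.0131, 0.0615], 0.68)]
[0.53179386 0.03457022 0.15657198] [ 1.29690031e-05  9.70369380e-01  2.41626295e-01 -1.29774932e-05] 6.05 [ 0.81734056 -0.43054236  0.5031171 ]
```

View pics/z3.png

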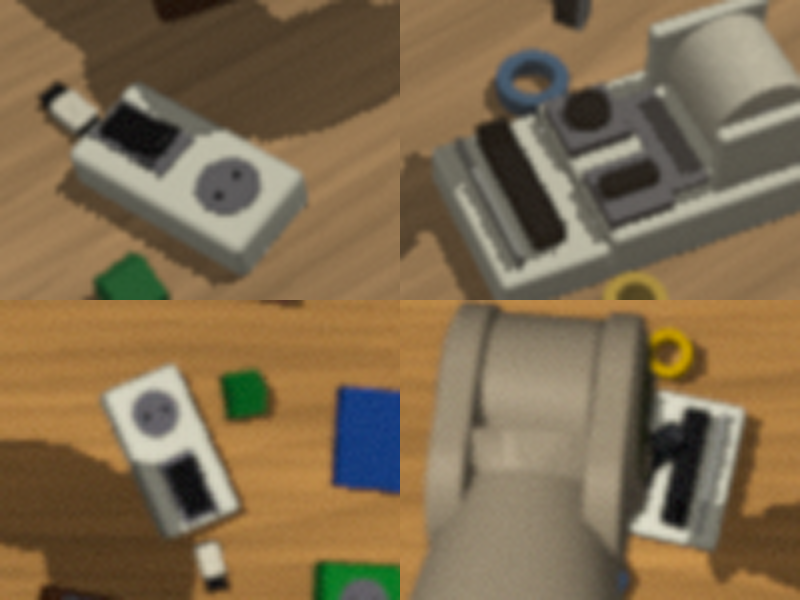

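The rocker now shows its other half raised, near (160,140) in the crop, and block and eraser sit where they were. On to the round key.

Emit:
{"api": "move_arm", "payload": {"targets": [[[17, -18.5, 0], [0, 0, 0], 1], [[17, -18.5, 40], [0, 0, 0], 1], [[17, -18.5, 70], [0, 0, 0], 1], [[17, -18.5, 80], [0, 0, 0], 1], [[17, -18.5, 80], [0, 0, 0], 1]]}}

```text
clock: 6.68
tcp_pos: [0.5379, 0.0595, 0.0764]
orientation: [-0.0, 0.97, 0.242, -0.0]
wrist_force: [0.2, 1.7, -0.0]
finger_gap: 0.0
grip_force: 0.0
```

Emit:
{"api": "move_arm", "payload": {"targets": [[[0, 0, 7], [0, 0, 0], 1], [[0, 0, 9], [0, 0, 0], 1], [[0, 0, 12], [0, 0, 0], 1], [[0, 0, 15], [0, 0, 0], 1], [[0, 0, 15.5], [0, 0, 0], 1]]}}

```text
clock: 7.3
tcp_pos: [0.5387, 0.06, 0.0613]
orientation: [0.0, 0.97, 0.243, 0.0]
wrist_force: [-0.2, -0.6, 2.7]
finger_gap: -0.0005
grip_force: 1.4
```

Emit:
{"api": "move_arm", "payload": {"targets": [[[0, 0, 1], [0, 0, 0], 1], [[0, 0, 2], [0, 0, 0], 1], [[0, 0, 2.5], [0, 0, 0], 1], [[0, 0, 2.5], [0, 0, 0], 1]]}}

```text
clock: 7.8
tcp_pos: [0.5387, 0.06, 0.0608]
orientation: [0.001, 0.97, 0.243, 0.001]
wrist_force: [-4.6, -1.4, 16.6]
finger_gap: 0.0004
grip_force: 8.4
```

Emit:
{"api": "move_arm", "payload": {"targets": [[[0, 0, -15], [0, 0, 0], 1], [[0, 0, -50], [0, 0, -1], 1], [[-6, 25, -50], [0, 0, -2], 1], [[-13, 52, -50], [0, 0, -3], 1], [[-18.7, 74.4, -45], [0, 0, -4], 1]]}}

```text
clock: 8.43
tcp_pos: [0.5571, -0.015, 0.1041]
orientation: [0.0, 0.827, 0.562, 0.0]
wrist_force: [0.3, 0.7, -0.4]
finger_gap: -0.0
grip_force: 0.0
```

Emit:
{"api": "move_arm", "payload": {"targets": [[[0, 0, 0], [0, 0, -1], 1], [[0, 0, 0], [0, 0, -1], 1], [[0, 0, 0], [0, 0, -1], 1]]}}

```text
clock: 8.8
tcp_pos: [0.5565, -0.014, 0.1036]
orientation: [-0.0, 0.777, 0.629, -0.0]
wrist_force: [0.3, 0.6, -0.9]
finger_gap: 0.0001
grip_force: 0.0
```

Run:
```python
from h import *
p=env.read_camera('scene')
s=env.get_state();print(s['tcp_pos'],s['orientation'],s['clock'],s['wrist_force'])
f=lambda i,x,y:cv2.resize(i['pixels'][y:y+100,x:x+130,::-1],None,fx=5,fy=5,interpolation=cv2.INTER_CUBIC)
cv2.imwrite('pics/z4.png',f(p,290,140))
for t in ['round_key_top','cut_bar_top','oblong_key_top']: print(t,[(np.round(d['centre'],4).tolist(),round(d['confidence'],2)) for d in env.landmark_of(t,p)[:2]])
```

```text
[ 0.55655845 -0.01395746  0.1036333 ] [-5.12693275e-05  7.77207905e-01  6.29243886e-01 -3.59003475e-05] 8.85 [-0.40559265  0.17323432  0.17865746]
round_key_top [([0.5402, 0.0584, 0.0605], 0.41), ([0.5764, 0.0737, 0.0029], 0.35)]
cut_bar_top [([0.5531, -0.0111, 0.0647], 0.82)]
oblong_key_top [([0.556, -0.3874, -0.0014], 0.52), ([0.6041, 0.0453, 0.0669], 0.42)]
```

View pics/z4.png

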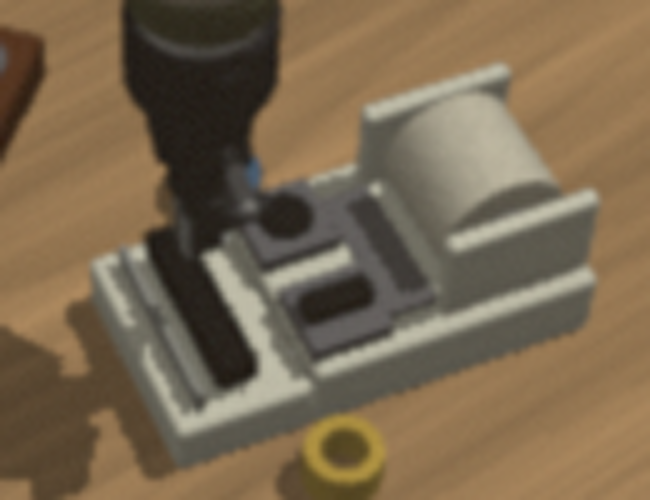

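The round key at (285,215) is down and flush-looking, the oblong key still up, and the fingertips are above the cutter bar at about (195,245). Now pressing the bar.

Emit:
{"api": "move_arm", "payload": {"targets": [[[0, 0, 30], [0, 0, 0], 1], [[0, 0, 38], [0, 0, 0], 1], [[0, 0, 43], [0, 0, 0], 1], [[0, 0, 48], [0, 0, 0], 1], [[0, 0, 51], [0, 0, 0], 1]]}}

```text
clock: 9.62
tcp_pos: [0.5567, -0.0142, 0.053]
orientation: [0.0, 0.777, 0.63, 0.0]
wrist_force: [-3.2, 1.1, 3.9]
finger_gap: 0.0001
grip_force: 2.2
```

Emit:
{"api": "move_arm", "payload": {"targets": [[[0, 0, 1], [0, 0, 0], 1], [[0, 0, 2], [0, 0, 0], 1], [[0, 0, 2.5], [0, 0, 0], 1], [[0, 0, 2.5], [0, 0, 0], 1]]}}

```text
clock: 10.12
tcp_pos: [0.5567, -0.0142, 0.0519]
orientation: [0.0, 0.777, 0.63, 0.0]
wrist_force: [-5.5, 1.2, 14.9]
finger_gap: 0.0
grip_force: 7.1
```

Bar is at its stop (z 52 mm, 15 N, above the 5 N spring). Releasing.

Emit:
{"api": "move_arm", "payload": {"targets": [[[0, 0, -10], [0, 0, 0], 1], [[0, 0, -30], [0, 0, 0], 1], [[0, 0, -80], [0, 0, 0], 1], [[0, 0, -130], [0, 0, 0], 1], [[0, 0, -130], [0, 0, 0], 1]]}}

```text
clock: 10.75
tcp_pos: [0.5602, -0.015, 0.185]
orientation: [0.004, 0.777, 0.63, 0.003]
wrist_force: [-0.1, -0.5, 0.2]
finger_gap: 0.0001
grip_force: 0.0
```

Run:
```python
from h import *
p=env.read_camera('scene')
f=lambda x,y:cv2.resize(p['pixels'][y:y+100,x:x+100,::-1],None,fx=4,fy=4,interpolation=cv2.INTER_CUBIC)
cv2.imwrite('pics/z5.png',np.hstack([f(175,195),f(300,145)]))
for t in ['round_key_top','cut_bar_top','oblong_key_top','rocker_raised_end']: print(t,[(np.round(d['centre'],4).tolist(),round(d['confidence'],2)) for d in env.landmark_of(t,p)[:4]])
```

```text
round_key_top [([0.532, 0.0607, 0.0622], 0.56)]
cut_bar_top []
oblong_key_top [([0.6029, 0.0447, 0.0674], 0.48), ([0.5548, -0.3837, -0.0016], 0.48)]
rocker_raised_end [([0.7595, -0.4156, 0.0503], 0.74), ([0.2802, -0.475, 0.051], 0.56), ([0.3575, -0.2353, 0.0493], 0.55), ([0.3679, -0.0762, 0.0546], 0.55)]
```

View pics/z5.png

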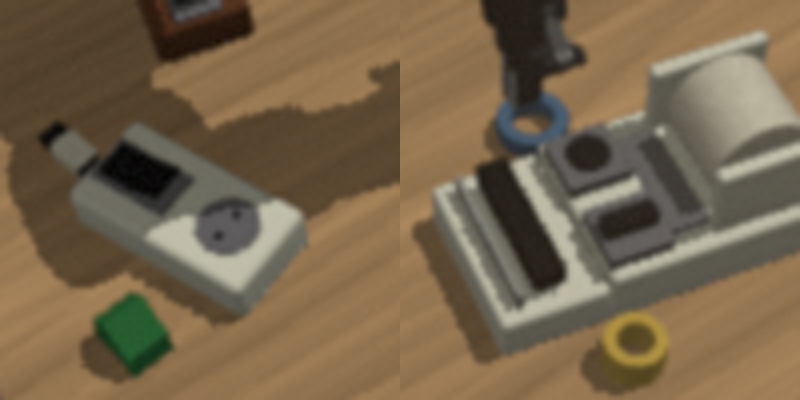

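The rocker is on (crop left, about (145,170)) and the block and eraser are unmoved. The round key at (588,153) is down, the oblong key at (630,215) is up, and the cutter bar at (520,225) is back up.

```bash
python3 -c "
from workcell import env
print(env.hand_in())"
```

```text
the job is handed in; nothing more can be done
None
```

Job handed in at about 11 s of the 48 s: I switched the power block on, pushed the round key fully down, then pressed the cutter bar to its stop and let it return. The last picture shows the oblong key still up and nothing visibly moved. The hand-in did not return a verdict.

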